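# Sort the framer's bench hardware into its holders

### The arm

A 6-joint arm with a two-finger parallel gripper is mounted at the origin on the work surface. World frame = base frame: x ahead of the robot, y to its left, z up, the work surface at z = 0. Lengths are in m, angles in rad, forces in N, time in s.
With the tool pointing down it reaches from about 0.3 to 0.775 m from the base axis. Payload 14.6 kg.
Tool frame: the origin (TCP) lies at the very end of the fingers, on their centre line; the grasp point (between the pads) lies 19 mm behind it; z points along the fingers, y is the line along which they close (so a half turn about z gives the same grasp; the last joint's range is limited). The gripper opens to 94 mm and grips with 3 to 60 N. Pads are 16 mm wide; open, the fingers measure 119 mm over their backs; the gripper's body (75 mm by 177 mm) begins 78 mm behind the grasp point.
Start: joints at [1.149, 0.3, 1.521, -0, 1.321, -0.067], TCP at [0.191, 0.516, 0.182] pointing down, gripper open.
Joint ranges: [-3.03, 3.03], [-0.79, 2.21], [0.23, 2.52], [-1.04, 4.18], [0, 3.07], [-2.55, 2.55]. Speed limits (rad/s): [2.22, 2.22, 2.57, 3.14, 3.14, 3.14].

### API

Orientations are given as [roll, pitch, yaw] about the fixed x, y, z axes, in that order (R = Rz(yaw) Ry(pitch) Rx(roll)).
In Python, from station import ctrl, cams gives the robot as it stands. The module is installed in compiled form; this text tells all that it offers.
- The arm moves only by the tool arm_command, never from a script. Its argument "plan" is a list that holds one entry, the list of rows, each a list of 7 numbers: the shift along the tool's x, y, z in shares of 100 cm (1.0 is 100 cm), then the turn, a rotation vector about the tool's x, y, z in shares of 4 rad (1.0 is 4 rad), then the closure, from -1 (fully open) to 1 (shut). A call has 1 to 12 rows; each row is the pose to reach, as a shift and turn from the pose commanded when the call began, along the tool's axes at that moment; what a row does not reach only later rows make up. A row lasts 1/10 s, in which the tool goes at most 50 mm and 8.59 degrees, less where a joint would pass 70% of its speed; a pose out of reach is approached as far as the arm can. Shift and turn numbers lie between -1 and 1, and a call with a number outside is refused. A call with a gripper value outside its range is refused whole. The fingers move at their own pace and stop on an object; "squeeze" is the grip in N (left out, the last holds). Time passes only in rows, so rows that repeat a pose let the fingers close. It gives the time, the measured TCP pose, the force, the opening and the grip force at its end, in the units of the state.
- ctrl.get_obs(): the state, without advancing time (a new reading comes with each control period).
- cams.camera(name): name is "scene" or "side" or "wrist"; returns (picture, depth): 384x512x3 uint8, blue, green, red; 384x512 float32, m along the optical axis (not along the pixel's ray), 0 where there is no reading.
- cams.camera_info(name): a dict with "fx", "fy", "cx", "cy" (pixels), "world_to_cam" (4x4, takes a point from world to camera coordinates). Camera axes: x right, y down, z forward; pixel columns grow to the right and rows downward; lengths in m; the calibration is good to about 2 mm. A picture is of the moment at which its call begins: read the wrist's pose just before it. camera_info takes no time and is no camera call; for the wrist camera it gives the pose at the moment of the call.
- ctrl.hand_in(): hands the job in; it is judged then, once.
The state is a dict: "time_s": time; "qpos": joint angles; "joint_vel": joint speeds; "tau": joint torques, N m; "ee_pos": TCP position; "eef_rot": TCP orientation; "force": force on the tool from outside, world axes, zero at the start; "moment": the same for the moment, N m; "grip_width": finger opening in m; "grip_force": force on a finger pad.
Only numpy, scipy, OpenCV 4.12 (cv2) and the standard library are available. Lean on these libraries where they do the work, as an engineer would, in place of code of your own. Each camera call takes 0.05 s, during which the arm holds its last target. There are 200 camera calls.

### The job

Clear the picture framer's bench: seat the big wooden ball in the dimple of the larger holder block and the small wooden ball in the dimple of the smaller block, lay one staple stick in each of the two bays of the divided tray, and lay the L-shaped moulding corner flat inside the undivided square tray. Any order will do; let go of everything and leave it all at rest.

Things in the scene. Friction and masses are not known exactly. Their poses are not given: they have to be found in the camera images.
- ball_big: Big plain wooden ball (a frame's ball foot), 50 mm diameter, about 46 g, loose on the bench and free to roll. Origin at its centre; its axes mean nothing.
- ball_small: Small plain wooden ball, 34 mm diameter, about 16 g, loose on the bench and free to roll. Origin at its centre; its axes mean nothing.
- stick_a: Staple stick: a straight bar of bonded steel staples, 70 x 14 x 24 mm (about 50 g), standing 24 mm high on the bench, fine dark lines across it. The two sticks are alike. Origin at its centre (12 mm above what it stands on); x along its length, y across its 14 mm width, z up.
- stick_b: Staple stick: a straight bar of bonded steel staples, 70 x 14 x 24 mm (about 50 g), standing 24 mm high on the bench, fine dark lines across it. The two sticks are alike. Origin at its centre (12 mm above what it stands on); x along its length, y across its 14 mm width, z up.
- corner: Moulding corner sample: a dark wooden L lying flat, 22 mm high, about 40 g, legs 64 mm long outside and 22 mm wide. Origin: on its underside, at the centre of the 64 x 64 mm square the L outlines (just inside the inner corner, beside the wood); z up. One leg lies along x, its middle line at y = -21 mm; the other along y, its middle line at x = -21 mm (42 mm of each inner side is free).
- block_big: Square wooden holder block, 76 x 76 x 20 mm high, with one round dimple of 34 mm diameter in the middle of its top (the larger block); fixed to the bench. Origin: centre of its underside, on the bench, under the middle of the dimple; z up. The ball that belongs here rests on the dimple's edge, its centre 38 mm above the bench.
- block_small: Square wooden holder block, 56 x 56 x 20 mm high, with one round dimple of 22 mm diameter in the middle of its top (the smaller block); fixed to the bench. Origin: centre of its underside, on the bench, under the middle of the dimple; z up. The ball that belongs here rests on the dimple's edge, its centre 33 mm above the bench.
- stick_tray: Grey low tray, 100 mm (x) x 96 mm (y) outside, parted by one 4 mm wall along x at y = 0 into two equal bays, each 92 x 42 mm inside, with middles at y = +23 mm and y = -23 mm; the dividing wall is as high as the rim; fixed to the bench. Floor 3 mm thick, rim 11 mm above the bench, walls 4 mm thick. Origin: centre of the underside, on the bench; z up.
- corner_tray: Grey low square tray without divider, 108 x 108 mm outside, 100 x 100 mm inside; fixed to the bench. Floor 3 mm thick, rim 11 mm above the bench, walls 4 mm thick. Origin: centre of the underside, on the bench; z up.

How it is judged:
At the end, for the whole second after the job is handed in: Each ball rests in its own block's dimple (6 mm sideways, 5 mm in height); one stick lies level in each bay, on its floor; the corner lies flat (0.1 rad) on the square tray's floor, within 30 mm of its middle along each side; all released and at rest (horizontal distance between ball_big and block_big below 0.006 m and z of ball_big in the frame of block_big between 0.033 and 0.043 m and horizontal distance between ball_small and block_small below 0.006 m and z of ball_small in the frame of block_small between 0.0276 and 0.0376 m and ((x of stick_a in the frame of stick_tray between -0.02 and 0.02 m and y of stick_a in the frame of stick_tray between 0 and 0.045 m and z of each of stick_a, stick_b in the frame of stick_tray below 0.019 m and x of stick_b in the frame of stick_tray between -0.02 and 0.02 m and y of stick_b in the frame of stick_tray between -0.045 and 0 m) or (x of stick_b in the frame of stick_tray between -0.02 and 0.02 m and y of stick_b in the frame of stick_tray between 0 and 0.045 m and z of each of stick_b, stick_a in the frame of stick_tray below 0.019 m and x of stick_a in the frame of stick_tray between -0.02 and 0.02 m and y of stick_a in the frame of stick_tray between -0.045 and 0 m)) and angle between stick_a's own x axis and vertical between 1.45 and 1.69 rad and angle between stick_b's own x axis and vertical between 1.45 and 1.69 rad and x of corner in the frame of corner_tray between -0.03 and 0.03 m and y of corner in the frame of corner_tray between -0.03 and 0.03 m and z of corner in the frame of corner_tray below 0.007 m and angle between corner's own z axis and vertical below 0.1 rad and linear speed of each of ball_big, ball_small, stick_a, stick_b, corner below 0.02 m/s and angular speed of each of ball_big, ball_small, stick_a, stick_b, corner below 0.5 rad/s); the robot touches nothing.
It also fails if it takes over 136 s, if anything falls off the work surface, if the arm or the gripper's body presses on something with over 40 N, if the wrist force passes 120 N, or if a joint passes its speed limit or range.

## Working session

There is one attempt and no reset: what is moved stays moved. The work goes in short steps, Python scripts to look and compute and a tool call to move; the robot and the scene stay as the last step left them, time stands still between calls to the robot, and variables do not carry over. Pictures are saved under pics/ and viewed, at most 14 in all, crops included, and the job is handed in when it is done.

Besides the shell and the picture viewer there is one more tool, called after "Emit:" as name([rows], argument=value, ...), one row to a line, values as JSON. arm_command: Moves the arm, as the interface text tells. Its arguments: {"type":"object","properties":{"plan":{"type":"array"},"squeeze":{"type":"number"}},"required":["plan"]}

```bash
mkdir -p pics
python3 - <<'E'
from station import ctrl,cams
import cv2,numpy as np
o=ctrl.get_obs();print(o['time_s'],o['ee_pos'],o['eef_rot'],o['grip_width'],o['force'])
for n in ['scene','side']:
    p,d=cams.camera(n);i=cams.camera_info(n)
    np.savez(n+'0.npz',p=p,d=d,W=i['world_to_cam'],K=[i['fx'],i['fy'],i['cx'],i['cy']])
    cv2.imwrite(f'pics/{n}0.png',p);print(n,np.linalg.inv(i['world_to_cam'])[:3].round(3).tolist(),i['fx'])
E
```

```text
0.0 [0.19094841 0.51547509 0.18117713] [-3.14042676e+00 -1.09595998e-04  2.78675943e+00] 0.0939567520509114 [0.41541417 0.46100605 0.13606467]
scene [[0.804, 0.391, -0.448, 0.963], [0.595, -0.537, 0.598, -0.625], [-0.007, -0.748, -0.664, 0.765]] 350.7806587192047
side [[-0.964, -0.182, 0.192, 0.322], [-0.265, 0.696, -0.667, 0.627], [-0.012, -0.694, -0.72, 0.736]] 351.49594593248213
```

View pics/scene0.png

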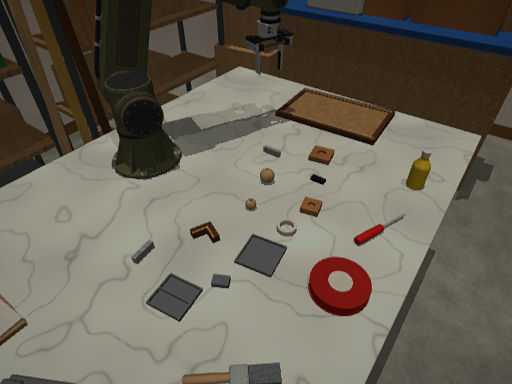

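View pics/side0.png

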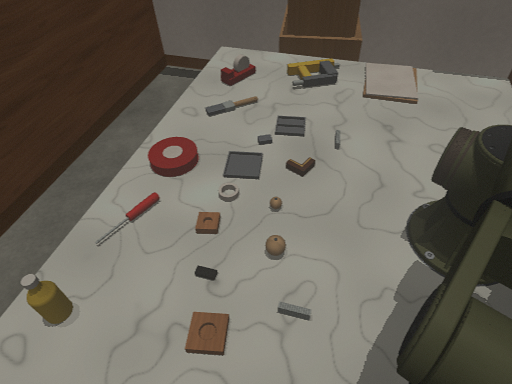

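The scene view shows big block (321,155), small block (311,206), balls (267,176) and (251,204), corner (206,232), sticks (272,151) and (143,252), square tray (261,255) and divided tray (175,297). In the side view these are: blocks (208,333) and (208,222), balls (275,245) and (276,203), corner (301,165), sticks (294,311) and (338,139), trays (244,165) and (291,126).

```bash
cat > h.py <<'E'
import numpy as np,cv2
def xyz(d,W,K):
    v,u=np.indices(d.shape);c=np.stack([(u-K[2])/K[0]*d,(v-K[3])/K[1]*d,d],-1)
    M=np.linalg.inv(W);return c@M[:3,:3].T+M[:3,3]
E
python3 - <<'E'
import numpy as np,cv2
from h import *
S={'scene':dict(bb=(321,155),bs=(311,206),ballB=(267,176),balls=(251,204),corner=(206,232),s1=(272,151),s2=(143,252),sq=(261,255),div=(175,297)),
'side':dict(bb=(208,333),bs=(208,222),ballB=(275,245),balls=(276,203),corner=(301,165),s1=(294,311),s2=(338,139),sq=(244,165),div=(291,126))}
H=dict(bb=(.014,.028),bs=(.014,.028),ballB=(.012,.07),balls=(.01,.05),corner=(.016,.03),s1=(.018,.03),s2=(.018,.03),sq=(.007,.016),div=(.007,.016))
for n in S:
    z=np.load(n+'0.npz');P=xyz(z['d'],z['W'],z['K'])
    for k,(u,v) in S[n].items():
        r=45 if k in('bb','sq','div') else 28
        w=P[v-r:v+r,u-r:u+r].reshape(-1,3)
        bench=np.median(w[abs(w[:,2])<.006,2]) 
        q=w[(w[:,2]-bench>H[k][0])&(w[:,2]-bench<H[k][1])]
        c0=P[v,u]; q=q[np.linalg.norm(q[:,:2]-c0[:2],axis=1)<(.085 if k in('sq','div') else .06)]
        if k in('ballB','balls'):
            A=np.c_[2*q,np.ones(len(q))];s=np.linalg.lstsq(A,(q**2).sum(1),rcond=None)[0];R=np.sqrt(s[3]+s[:3]@s[:3])
            print(n,k,len(q),s[:3].round(4),'R',R.round(4),'top',q[:,2].max().round(4));continue
        rc=cv2.minAreaRect((q[:,:2]*1000).astype(np.float32))
        print(n,k,len(q),'bench',bench.round(4),'seed',c0.round(3),'z',np.median(q[:,2]).round(4),'rect',np.round(rc[0],1),np.round(rc[1],1),round(rc[2],1))
E
```

```text
scene bb 241 bench 0.0003 seed [0.529 0.369 0.019] z 0.0197 rect [521.3 385.2] [76.1 83. ] 11.1
scene bs 232 bench 0.0004 seed [0.63  0.117 0.012] z 0.0202 rect [629.  117.4] [55.7 61.4] 12.3
scene ballB 168 [0.4393 0.15   0.0265] R 0.0235 top 0.0524
scene balls 90 [0.4736 0.0109 0.0191] R 0.0157 top 0.0357
scene corner 248 bench 0.0004 seed [ 0.434 -0.152  0.004] z 0.0221 rect [ 440.7 -165.5] [64.8 68.1] 66.3
scene s1 60 bench 0.0002 seed [0.369 0.285 0.02 ] z 0.0235 rect [360.7 293. ] [17.4 70.4] 88.6
scene s2 146 bench 0.0004 seed [ 0.356 -0.317  0.019] z 0.0237 rect [ 347.3 -312.8] [17.5 70.5] 7.3
scene sq 265 bench 0.0008 seed [ 0.613 -0.126  0.004] z 0.0108 rect [ 610.6 -125.3] [109.5 110.9] 10.2
scene div 394 bench 0.0008 seed [ 0.518 -0.357  0.003] z 0.0112 rect [ 514.6 -356.2] [102.7  97.6] 8.3
side bb 1242 bench -0.0001 seed [0.523 0.387 0.009] z 0.0198 rect [522.3 386.6] [77.  77.9] 11.2
side bs 0 bench -0.0 seed [0.322 0.627 0.736] z nan rect [0. 0.] [0. 0.] 0.0
side ballB 333 [0.4394 0.1527 0.0259] R 0.024 top 0.0524
side balls 120 [0.4742 0.0142 0.0184] R 0.0159 top 0.0357
side corner 212 bench -0.0002 seed [ 0.438 -0.147  0.022] z 0.0216 rect [ 441.5 -161.1] [63.2 65.3] 66.6
side s1 252 bench -0.0003 seed [0.361 0.302 0.023] z 0.0234 rect [361.2 296.4] [69.5 16.6] 2.0
side s2 73 bench -0.0004 seed [ 0.347 -0.296  0.024] z 0.0235 rect [ 348.6 -310.4] [13.5 73.6] 7.2
side sq 196 bench 0.0001 seed [ 0.609 -0.119  0.007] z 0.0103 rect [ 611.2 -121.8] [108.  112.4] 9.9
side div 171 bench -0.0 seed [ 0.515 -0.357  0.001] z 0.0101 rect [ 515.5 -353.8] [ 99.9 101.1] 8.8
  return _methods._mean(a, axis=axis, dtype=dtype,
  ret = ret.dtype.type(ret / rcount)
```

```bash
cat >> h.py <<'E'
from scipy.spatial.transform import Rotation as R
def go(*targets):
    """targets: (x,y,z,yaw) -> row shift (mm) and turn from the present pose"""
    from station import ctrl
    o=ctrl.get_obs();A=R.from_euler('xyz',o['eef_rot'])
    for x,y,z,yaw in targets:
        B=R.from_euler('xyz',[np.pi,0,yaw])
        print((A.inv().apply(np.array([x,y,z])-o['ee_pos'])*1000).round(1),(A.inv()*B).as_rotvec().round(3))
E
python3 - <<'E'
from h import *
for n,c in (('scene',(206,232)),('side',(301,165))):
    z=np.load(n+'0.npz');P=xyz(z['d'],z['W'],z['K']);u,v=c
    w=P[v-28:v+28,u-28:u+28].reshape(-1,3);q=w[(w[:,2]>.016)&(w[:,2]<.03)]
    q=q[np.linalg.norm(q[:,:2]-[.441,-.163],axis=1)<.06]
    m=q.mean(0);e=m[:2]-[.441,-.163];print(m.round(4),np.degrees(np.arctan2(e[1],e[0])))
z=np.load('side0.npz');P=xyz(z['d'],z['W'],z['K']);w=P[195:250,180:236].reshape(-1,3);q=w[(w[:,2]>.015)&(w[:,2]<.028)&(w[:,0]>.58)]
print(cv2.minAreaRect((q[:,:2]*1000).astype(np.float32)))
go((.4393,.1515,.13,2.787),(.4393,.1515,.011,2.787))
E
```

```text
[ 0.4378 -0.1565  0.0218] 116.52988843318681
[ 0.4385 -0.1499  0.0214] 101.01388775778378
((627.6233520507812, 83.89927673339844), (139.32151794433594, 67.38941192626953), 87.4737319946289)
[-359.3 -255.    51.5] [-0.001 -0.    -0.   ]
[-359.3 -254.9  170.5] [-0.001 -0.    -0.   ]
```

The manual's scale: shifts go in shares of 100 cm and turns go in shares of 4 rad. Converting my numbers, -359 mm / 1000 = -0.359, -255 mm / 1000 = -0.255.

Emit:
arm_command([
  [[-0.359,-0.255,0.051,0,0,0,-1],[-0.359,-0.255,0.051,0,0,0,-1],[-0.359,-0.255,0.051,0,0,0,-1],[-0.359,-0.255,0.051,0,0,0,-1],[-0.359,-0.255,0.051,0,0,0,-1],[-0.359,-0.255,0.051,0,0,0,-1],[-0.359,-0.255,0.051,0,0,0,-1],[-0.359,-0.255,0.051,0,0,0,-1],[-0.359,-0.255,0.051,0,0,0,-1],[-0.359,-0.255,0.051,0,0,0,-1],[-0.359,-0.255,0.051,0,0,0,-1],[-0.359,-0.255,0.051,0,0,0,-1]],
])

```text
time_s: 1.3
ee_pos: [0.4386, 0.1526, 0.1307]
eef_rot: [-3.142, -0.0, 2.788]
force: [0.1, -0.0, -0.4]
grip_width: 0.0937
grip_force: 0.0
```

Run:
```python
from h import *
from station import ctrl,cams
i=cams.camera_info('wrist');p,d=cams.camera('wrist');cv2.imwrite('pics/w1.png',p)
K=[i['fx'],i['fy'],i['cx'],i['cy']];P=xyz(d,i['world_to_cam'],K)
w=P.reshape(-1,3);print(np.linalg.inv(i['world_to_cam'])[:3,3])
q=w[(np.linalg.norm(w[:,:2]-[.4393,.1515],axis=1)<.035)&(w[:,2]>.01)&(w[:,2]<.07)];print(len(q),q.max(0),q.min(0))
A=np.c_[2*q,np.ones(len(q))];s=np.linalg.lstsq(A,(q**2).sum(1),rcond=None)[0];print(s[:3],np.sqrt(s[3]+s[:3]@s[:3]))
print(ctrl.get_obs()['ee_pos']);go((.4393,.1515,.011,2.787))
```

```text
[0.37056648 0.17831915 0.33460626]
1407 [0.46426181 0.1772903  0.05267531] [0.41536912 0.12840007 0.02023045]
[0.44028023 0.1525346  0.0262953 ] 0.024524251034170767
[0.43860905 0.15288399 0.13085342]
[ -1.1  -1.1 119.9] [ 0.    -0.     0.001]
```

View pics/w1.png

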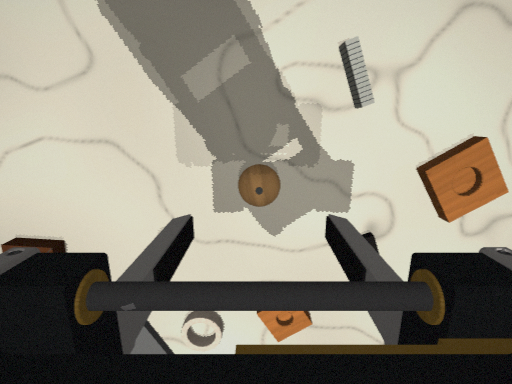

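The wrist view shows the big ball at (259,185), centred between the fingers, with the stick at (356,72) and the big block at (462,180). It agrees with the measured positions to within about 1 mm.

In the tool's units: 120 mm / 1000 = 0.12, -1.5 mm / 1000 = -0.0015.

Emit:
arm_command([
  [[-0.0015,0,0.05,0,0,0,-1],[-0.0015,0,0.09,0,0,0,-1],[-0.0015,0,0.12,0,0,0,-1],[-0.0015,0,0.12,0,0,0,-1],[-0.0015,0,0.12,0,0,0,0],[-0.0015,0,0.12,0,0,0,1],[-0.0015,0,0.12,0,0,0,1],[-0.0015,0,0.12,0,0,0,1],[-0.0015,0,0.12,0,0,0,1],[-0.0015,0,0.12,0,0,0,1],[-0.0015,0,0.12,0,0,0,1],[-0.0015,0,0.12,0,0,0,1]],
], squeeze=15)

```text
time_s: 2.55
ee_pos: [0.4406, 0.1514, 0.0108]
eef_rot: [3.142, 0.0, 2.787]
force: [0.5, 0.4, 0.3]
grip_width: 0.0442
grip_force: 13.9
```

Run:
```python
from h import *
from station import ctrl
o=ctrl.get_obs();print(o['ee_pos'],o['grip_width'],o['grip_force'])
go((.5218,.3859,.09,2.787),(.5218,.3859,.0255,2.787))
```

```text
[0.44055119 0.15138376 0.010767  ] 0.0442439977288386 13.887558281421661
[  5.3 248.1 -79.2] [ 0.  0. -0.]
[  5.3 248.1 -14.7] [ 0.  0. -0.]
```

```bash
cat >> h.py <<'E'
def look(n='wrist',name=None):
    from station import cams
    i=cams.camera_info(n);p,d=cams.camera(n)
    if name: cv2.imwrite(f'pics/{name}.png',p)
    return p,xyz(d,i['world_to_cam'],[i['fx'],i['fy'],i['cx'],i['cy']])
E
python3 - <<'E'
from h import *
look('wrist','w2')
p,_=look('side');cv2.imwrite('pics/s2.png',cv2.resize(p[170:310,200:360],None,fx=4,fy=4))
E
```

```text
(no output)
```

View pics/w2.png

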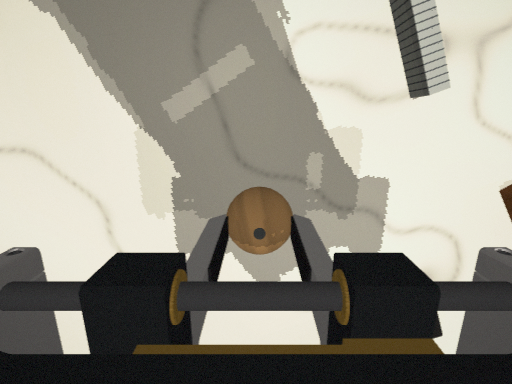

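View pics/s2.png

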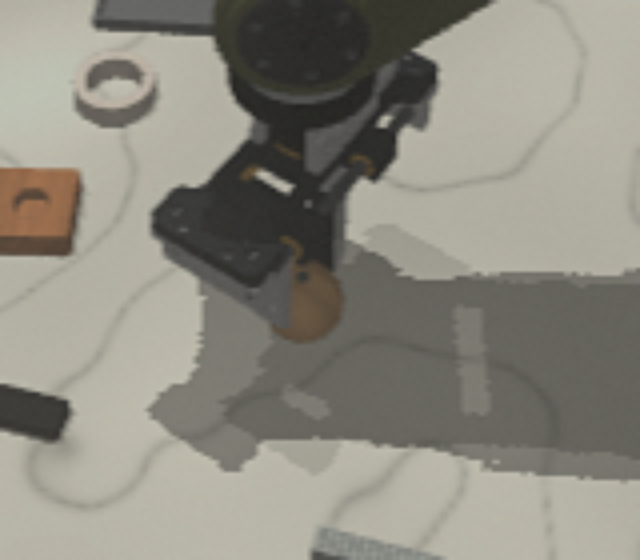

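The ball sits on the camera side (tool +x) of the finger pads, so the grip is off-centre. I'll measure that offset before lifting.

```bash
cat >> h.py <<'E'
def ball(P,x,y,r=.035,z0=.01,z1=.08):
    w=P.reshape(-1,3);q=w[(np.linalg.norm(w[:,:2]-[x,y],axis=1)<r)&(w[:,2]>z0)&(w[:,2]<z1)]
    s=np.linalg.lstsq(np.c_[2*q,np.ones(len(q))],(q**2).sum(1),rcond=None)[0]
    return s[:3].round(4),np.sqrt(s[3]+s[:3]@s[:3]).round(4),len(q)
E
python3 - <<'E'
from h import *
from station import ctrl
p,P=look()
h=cv2.cvtColor(p,cv2.COLOR_BGR2HSV);m=(h[...,1]>70)&(h[...,2]>25);m[260:]=0;m[:,:225]=0;m[:,296:]=0;m[:180]=0
print(m.sum(),ball(np.where(m[...,None],P,9),.4406,.1514,.05))
o=ctrl.get_obs();print(o['qpos'].round(3) if hasattr(o['qpos'],'round') else o['qpos'],o['ee_pos'])
E
```

```text
3425 (array([0.4401, 0.1523, 0.0262]), np.float64(0.0246), 3396)
[ 0.252  0.346  1.91  -0.     0.885 -0.964] [0.44055924 0.15136995 0.01075901]
```

The ball hasn't moved and is within 1 mm of the finger centre line; the offset was only perspective. The narrower reading may come from soft pads. I'll lift it and check that it's held.

In the tool's units: -80 mm / 1000 = -0.08, -45 mm / 1000 = -0.045.

Emit:
arm_command([
  [[0,0,-0.01,0,0,0,1],[0,0,-0.025,0,0,0,1],[0,0,-0.045,0,0,0,1],[0,0,-0.08,0,0,0,1],[0,0,-0.08,0,0,0,1]],
])

```text
time_s: 3.2
ee_pos: [0.4425, 0.1519, 0.0951]
eef_rot: [3.138, 0.005, 2.787]
force: [-0.4, -0.1, -0.3]
grip_width: 0.0441
grip_force: 13.8
```

Run:
```python
from h import *
from station import ctrl
p,P=look()
h=cv2.cvtColor(p,cv2.COLOR_BGR2HSV);m=(h[...,1]>70)&(h[...,2]>25);m[260:]=0;m[:,:225]=0;m[:,296:]=0;m[:180]=0
o=ctrl.get_obs();print(o['ee_pos'],o['grip_width'],o['grip_force'],m.sum())
print(ball(np.where(m[...,None],P,9),.4406,.1514,.05,.05,.16))
q=P[...].reshape(-1,3);q=q[(np.linalg.norm(q[:,:2]-[.5218,.3859],axis=1)<.06)&(abs(q[:,2]-.02)<.006)]
print(len(q),cv2.minAreaRect((q[:,:2]*1000).astype(np.float32)))
go((.5218,.3859,.09,2.787),(.5218,.3859,.0255,2.787))
```

```text
[0.441554   0.15167488 0.09290074] 0.04419284216492261 13.761641532182693 3407
(array([0.442 , 0.1528, 0.1105]), np.float64(0.0246), 3374)
3660 ((523.1190185546875, 386.2898254394531), (77.45906066894531, 76.9959716796875), 11.036948204040527)
[  6.1 247.5   3.5] [ 0.002  0.003 -0.   ]
[  6.3 247.4  68. ] [ 0.002  0.003 -0.   ]
```

In the tool's units: 246.7 mm / 1000 = 0.2467, 5.6 mm / 1000 = 0.0056.

Emit:
arm_command([
  [[0.0056,0.04,-0.015,0,0,0,1],[0.0056,0.085,-0.015,0,0,0,1],[0.0056,0.13,-0.015,0,0,0,1],[0.0056,0.175,-0.015,0,0,0,1],[0.0056,0.215,-0.015,0,0,0,1],[0.0056,0.24,-0.015,0,0,0,1],[0.0056,0.2467,-0.015,0,0,0,1],[0.0056,0.2467,0,0,0,0,1],[0.0056,0.2467,0.03,0,0,0,1],[0.0056,0.2467,0.045,0,0,0,1],[0.0056,0.2467,0.045,0,0,0,1],[0.0056,0.2467,0.045,0,0,0,1]],
])

```text
time_s: 4.45
ee_pos: [0.5212, 0.3842, 0.0462]
eef_rot: [3.142, 0.0, 2.786]
force: [-0.2, -0.1, 0.5]
grip_width: 0.044
grip_force: 13.8
```

Run:
```python
from h import *
from station import ctrl
p,P=look()
h=cv2.cvtColor(p,cv2.COLOR_BGR2HSV);m=(h[...,1]>70)&(h[...,2]>25);m[260:]=0;m[:,:225]=0;m[:,296:]=0;m[:180]=0
o=ctrl.get_obs();print(o['ee_pos'],o['grip_width'],o['grip_force'])
b=ball(np.where(m[...,None],P,9),.522,.385,.035,.043,.12);print(b)
go((.522,.385,.0255,2.787))
```

```text
[0.52151188 0.38452707 0.04691069] 0.0437528380788595 13.765427023172379
(array([0.5207, 0.3851, 0.0616]), np.float64(0.0246), 3412)
[-0.3  0.6 21.4] [ 0.001  0.001 -0.001]
```

Emit:
arm_command([
  [[-0.001,0.001,0.012,0,0,0,1],[-0.001,0.001,0.021,0,0,0,1],[-0.001,0.001,0.0215,0,0,0,1],[-0.001,0.001,0.0215,0,0,0,1],[-0.001,0.001,0.0215,0,0,0,-0.2],[-0.001,0.001,0.0215,0,0,0,-0.5],[-0.001,0.001,0.0215,0,0,0,-0.8],[-0.001,0.001,0.0215,0,0,0,-1],[-0.001,0.001,0.0215,0,0,0,-1],[-0.001,0.001,-0.02,0,0,0,-1],[-0.001,0.001,-0.06,0,0,0,-1],[-0.001,0.001,-0.1,0,0,0,-1]],
])

```text
time_s: 5.7
ee_pos: [0.5221, 0.3851, 0.1473]
eef_rot: [-3.141, -0.0, 2.787]
force: [0.3, 0.8, 0.1]
grip_width: 0.0936
grip_force: 0.0
```

Run:
```python
from h import *
from station import ctrl
for n in('wrist','side'):
    p,P=look(n,'c_'+n);print(n,ball(P,.522,.386,.03,.032,.09))
o=ctrl.get_obs();print(o['ee_pos'],o['grip_width'])
print(ball(look('scene')[1],.4740,.0125,.03),ball(look('side')[1],.4740,.0125,.03))
go((.474,.0125,.14,2.787))
```

```text
wrist (array([0.5233, 0.3867, 0.039 ]), np.float64(0.0246), 1373)
side (array([0.5225, 0.3866, 0.0383]), np.float64(0.0243), 526)
[0.52410004 0.38650275 0.15212626] 0.09370529181469212
(array([0.4736, 0.0112, 0.0185]), np.float64(0.0157), 89) (array([0.4738, 0.0134, 0.0176]), np.float64(0.0163), 122)
[ -84.1 -366.5    5.9] [ 0.001  0.001 -0.   ]
```

Big ball is seated at height 38–39 mm. Next, the small ball.

Emit:
arm_command([
  [[-0.084,-0.366,0.006,0,0,0,-1],[-0.084,-0.366,0.006,0,0,0,-1],[-0.084,-0.366,0.006,0,0,0,-1],[-0.084,-0.366,0.006,0,0,0,-1],[-0.084,-0.366,0.006,0,0,0,-1],[-0.084,-0.366,0.006,0,0,0,-1],[-0.084,-0.366,0.006,0,0,0,-1],[-0.084,-0.366,0.006,0,0,0,-1],[-0.084,-0.366,0.006,0,0,0,-1],[-0.084,-0.366,0.006,0,0,0,-1],[-0.084,-0.366,0.006,0,0,0,-1],[-0.084,-0.366,0.006,0,0,0,-1]],
])

```text
time_s: 7.1
ee_pos: [0.4738, 0.0138, 0.1394]
eef_rot: [-3.141, -0.001, 2.788]
force: [0.7, -0.1, -0.2]
grip_width: 0.0938
grip_force: 0.0
```

Run:
```python
from h import *
from station import ctrl
p,P=look();b=ball(P,.474,.0125,.025,.008,.045);print(b,ctrl.get_obs()['ee_pos'])
q=P.reshape(-1,3);q=q[(np.linalg.norm(q[:,:2]-[.6294,.1188],axis=1)<.05)&(abs(q[:,2]-.02)<.006)]
print(len(q),cv2.minAreaRect((q[:,:2]*1000).astype(np.float32)) if len(q) else 0)
go((b[0][0],b[0][1],.0085,2.787))
```

```text
(array([0.475 , 0.0135, 0.0186]), np.float64(0.0165), 590) [0.47384966 0.01374054 0.13946101]
508 ((626.4788818359375, 136.92990112304688), (57.10029602050781, 20.298770904541016), 13.058281898498535)
[ -1.2   0.2 131. ] [-0.    -0.001  0.001]
```

In the tool's units: 132.5 mm / 1000 = 0.1325, 125 mm / 1000 = 0.125.

Emit:
arm_command([
  [[-0.0012,0,0.05,0,0,0,-1],[-0.0012,0,0.095,0,0,0,-0.6],[-0.0012,0,0.125,0,0,0,-0.2],[-0.0012,0,0.1325,0,0,0,0],[-0.0012,0,0.1325,0,0,0,0],[-0.0012,0,0.1325,0,0,0,1],[-0.0012,0,0.1325,0,0,0,1],[-0.0012,0,0.1325,0,0,0,1],[-0.0012,0,0.1325,0,0,0,1],[-0.0012,0,0.1325,0,0,0,1],[-0.0012,0,0.12,0,0,0,1],[-0.0012,0,0.095,0,0,0,1]],
], squeeze=10)

```text
time_s: 8.35
ee_pos: [0.4741, 0.0124, 0.0447]
eef_rot: [-3.141, -0.003, 2.787]
force: [-0.6, 0.7, 1.0]
grip_width: 0.0093
grip_force: 0.0
```

Run:
```python
from h import *
from station import ctrl
p,P=look('wrist','w4')
h=cv2.cvtColor(p,cv2.COLOR_BGR2HSV);m=(h[...,1]>70)&(h[...,2]>25);m[260:]=0;m[:,:225]=0;m[:,296:]=0;m[:180]=0
o=ctrl.get_obs();print(o['ee_pos'],o['grip_width'],o['grip_force'],m.sum())
if m.sum()>50:print(ball(np.where(m[...,None],P,9),*o['ee_pos'][:2],.05,.01,.16))
go((.6294,.1188,.1,2.787))
```

```text
[0.47650444 0.01238222 0.04933261] 0.005594703817637201 0.0 993
(array([0.469 , 0.0144, 0.0375]), np.float64(0.0151), 977)
[-106.6  153.   -50.1] [ 0.001  0.003 -0.   ]
```

View pics/w4.png

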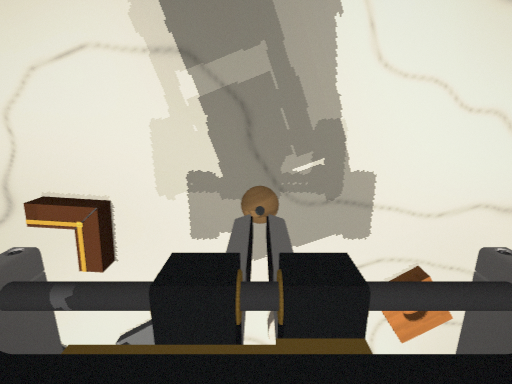

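In the tool's units: -80 mm / 1000 = -0.08, -40 mm / 1000 = -0.04.

Emit:
arm_command([
  [[0,0,-0.04,0,0,0,-1],[0,0,-0.08,0,0,0,-1],[0,0,-0.08,0,0,0,-1],[0,0,-0.08,0,0,0,-1],[0,0,-0.08,0,0,0,-1],[0,0,-0.08,0,0,0,-1]],
])

```text
time_s: 9.0
ee_pos: [0.4744, 0.0125, 0.1238]
eef_rot: [-3.141, -0.002, 2.787]
force: [0.8, -0.3, 0.1]
grip_width: 0.0502
grip_force: 0.0
```

Run:
```python
from h import *
from station import ctrl
from time import sleep
for n in ('scene','side','scene','side'):
    p,P=look(n,'x_'+n);h=cv2.cvtColor(p,cv2.COLOR_BGR2HSV)
    w=P.reshape(-1,3);hh=h.reshape(-1,3)
    k=(w[:,2]>.015)&(w[:,2]<.05)&(hh[:,1]>70)&(hh[:,0]<25)&(w[:,0]>.25)&(w[:,0]<.75)&(abs(w[:,1])<.45)
    m=k.reshape(p.shape[:2]).astype(np.uint8);nn,l,st,c=cv2.connectedComponentsWithStats(m)
    for j in range(1,nn):
        if st[j,4]>25:print(n,st[j,4],np.median(w[(l==j).ravel()],0).round(3))
```

```text
scene 246 [0.533 0.366 0.021]
scene 224 [0.63  0.114 0.02 ]
scene 70 [0.479 0.005 0.027]
scene 239 [ 0.433 -0.156  0.022]
scene 144 [ 0.732 -0.438  0.019]
side 32 [ 0.726 -0.436  0.018]
side 162 [ 0.434 -0.15   0.022]
side 89 [0.473 0.022 0.028]
side 356 [0.629 0.121 0.02 ]
side 1075 [0.511 0.402 0.02 ]
scene 251 [0.533 0.366 0.021]
scene 226 [0.63  0.115 0.02 ]
scene 73 [0.479 0.003 0.027]
scene 230 [ 0.433 -0.157  0.022]
scene 144 [ 0.732 -0.438  0.019]
side 37 [ 0.724 -0.437  0.018]
side 162 [ 0.435 -0.149  0.022]
side 91 [0.473 0.022 0.028]
side 350 [0.629 0.122 0.02 ]
side 1070 [0.511 0.402 0.02 ]
```

The small ball is still in place at wrist pixel (260,203). The fingers hadn't finished closing when I lifted. I'll measure again and allow more time.

Run:
```python
from h import *
from station import ctrl
p,P=look()
h=cv2.cvtColor(p,cv2.COLOR_BGR2HSV);P[h[...,1]<70]=9;P[260:]=9
for _ in range(1):
  b=ball(P,.474,.0135,.025,.008,.045);print(b,ctrl.get_obs()['ee_pos'])
go((b[0][0],b[0][1],.0065,2.787))
```

```text
(array([0.4749, 0.0134, 0.0184]), np.float64(0.0165), 595) [0.47486691 0.01245971 0.12436615]
[  0.2   0.9 117.9] [-0.    -0.001 -0.   ]
```

In the tool's units: 118 mm / 1000 = 0.118, 115 mm / 1000 = 0.115.

Emit:
arm_command([
  [[0.0002,0.0009,0.05,0,0,0,-0.2],[0.0002,0.0009,0.095,0,0,0,-0.1],[0.0002,0.0009,0.115,0,0,0,0],[0.0002,0.0009,0.118,0,0,0,0],[0.0002,0.0009,0.118,0,0,0,1],[0.0002,0.0009,0.118,0,0,0,1],[0.0002,0.0009,0.118,0,0,0,1],[0.0002,0.0009,0.118,0,0,0,1],[0.0002,0.0009,0.118,0,0,0,1],[0.0002,0.0009,0.118,0,0,0,1],[0.0002,0.0009,0.118,0,0,0,1],[0.0002,0.0009,0.118,0,0,0,1]],
])

```text
time_s: 10.45
ee_pos: [0.4763, 0.0133, 0.0081]
eef_rot: [3.141, 0.003, 2.787]
force: [-0.5, -1.1, 10.5]
grip_width: 0.012
grip_force: 8.7
```

Run:
```python
from h import *
from station import ctrl
p,P=look('wrist','w5')
h=cv2.cvtColor(p,cv2.COLOR_BGR2HSV);P[h[...,1]<70]=9;P[260:]=9
print(ball(P,.474,.0135,.04,.005,.045));o=ctrl.get_obs();print(o['ee_pos'],o['grip_width'],o['grip_force'])
```

```text
(array([0.4751, 0.0144, 0.0189]), np.float64(0.0159), 1043)
[0.47628843 0.01329695 0.00806034] 0.012291161883098364 8.696580743417144
```

View pics/w5.png

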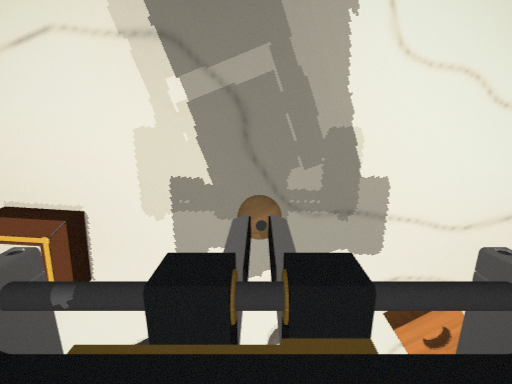

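The fingers have shut to 12 mm over the ball, with 10 N upward on the tool, so they are gripping above its equator. I'll measure where the fingertips really are from the wrist depth.

Run:
```python
from h import *
from station import ctrl
o=ctrl.get_obs();A=R.from_euler('xyz',o['eef_rot'])
p,P=look()
T=lambda q:(A.inv().apply(q-o['ee_pos'])*1000).round(1)
for v in (215,220,225,230,240,250):
    for u in (228,234,240,246,250,270,276,282,288,294): 
        print(v,u,p[v,u].tolist(),T(P[v,u]).tolist()) if p[v,u].max()<110 and P[v,u,2]>.025 else 0
```

```text
215 240 [48, 75, 100] [5.3, -13.5, -17.7]
215 246 [90, 92, 93] [8.7, -8.6, -27.2]
215 270 [73, 92, 107] [7.4, 8.2, -23.5]
220 234 [89, 89, 93] [8.6, -16.1, -36.4]
220 240 [84, 87, 91] [8.4, -12.2, -35.9]
220 246 [88, 93, 93] [8.3, -8.2, -35.7]
220 250 [30, 49, 63] [7.3, -5.6, -33.2]
220 270 [44, 44, 45] [7.1, 7.9, -32.5]
220 276 [88, 91, 92] [8.5, 11.7, -36.3]
220 282 [88, 89, 92] [8.4, 15.7, -35.9]
225 234 [86, 89, 90] [8.0, -15.4, -43.8]
225 240 [87, 90, 89] [8.2, -11.6, -44.3]
225 246 [87, 90, 92] [8.9, -7.7, -46.0]
225 250 [37, 47, 63] [7.1, -5.4, -41.6]
225 270 [29, 25, 28] [7.5, 7.5, -42.4]
225 276 [86, 88, 89] [8.2, 11.2, -44.1]
225 282 [86, 89, 90] [8.4, 15.0, -44.7]
230 234 [87, 89, 91] [8.7, -14.6, -53.3]
230 240 [87, 91, 90] [8.7, -11.0, -53.3]
230 246 [82, 84, 88] [8.4, -7.4, -52.6]
230 250 [28, 36, 43] [3.9, -5.4, -42.1]
230 270 [12, 12, 19] [7.1, 7.2, -49.7]
230 276 [87, 89, 92] [8.6, 10.7, -53.2]
230 282 [89, 95, 93] [8.6, 14.3, -53.0]
230 288 [91, 92, 93] [8.6, 17.9, -53.1]
240 228 [91, 94, 98] [9.0, -16.5, -67.9]
240 234 [88, 90, 92] [8.4, -13.4, -66.6]
240 240 [89, 92, 93] [8.3, -10.1, -66.4]
240 246 [36, 36, 37] [6.8, -6.9, -63.2]
240 250 [72, 78, 80] [-2.1, -5.3, -44.2]
240 270 [12, 2, 6] [5.0, 6.8, -59.4]
240 276 [88, 91, 93] [8.6, 9.8, -67.1]
240 282 [88, 90, 93] [8.5, 13.2, -66.7]
240 288 [87, 90, 91] [8.3, 16.5, -66.4]
250 228 [88, 92, 93] [8.6, -15.3, -78.8]
250 234 [90, 92, 92] [8.6, -12.3, -78.8]
250 240 [88, 90, 91] [8.8, -9.2, -79.2]
250 246 [17, 17, 17] [7.4, -6.3, -76.5]
250 270 [10, 0, 10] [-0.9, 6.9, -60.3]
250 276 [85, 89, 89] [8.5, 9.1, -78.7]
250 282 [86, 87, 91] [8.7, 12.1, -79.0]
250 288 [87, 88, 89] [8.2, 15.3, -78.0]
250 294 [86, 90, 93] [9.0, 18.2, -79.5]
```

Depth shows the fingertips about 25–27 mm short of the reported TCP, and both ball contacts agree (25.9 and 24.9 mm). So the true tip height is the reported z plus about 25 mm. I'll open, then go down in steps while watching the force.

In the tool's units: -10 mm / 1000 = -0.01, -2 mm / 1000 = -0.002.

Emit:
arm_command([
  [[0,0,-0.002,0,0,0,0],[0,0,-0.01,0,0,0,0],[0,0,-0.01,0,0,0,0],[0,0,-0.01,0,0,0,0],[0,0,-0.01,0,0,0,0],[0,0,-0.01,0,0,0,0],[0,0,-0.01,0,0,0,0],[0,0,-0.01,0,0,0,0]],
])

```text
time_s: 11.35
ee_pos: [0.4751, 0.0134, 0.0166]
eef_rot: [-3.142, -0.0, 2.787]
force: [-0.7, 0.0, 0.1]
grip_width: 0.0471
grip_force: 0.0
```

Run:
```python
from h import *
from station import ctrl
p,P=look('wrist')
h=cv2.cvtColor(p,cv2.COLOR_BGR2HSV);P[h[...,1]<70]=9;P[260:]=9
b=ball(P,.474,.0135,.03,.005,.045);print(b);o=ctrl.get_obs();print(o['ee_pos'],o['grip_width'],o['force'])
go((b[0][0],b[0][1],-.017,2.787))
```

```text
(array([0.4749, 0.0147, 0.0202]), np.float64(0.0155), 1340)
[0.47509375 0.01337691 0.01667506] 0.04680100050797293 [0.71699305 0.57492685 0.11465544]
[ 0.6  1.2 33.7] [-0. -0. -0.]
```

In the tool's units: 33 mm / 1000 = 0.033, 26 mm / 1000 = 0.026.

Emit:
arm_command([
  [[0.0003,0.0006,0.015,0,0,0,0],[0.0003,0.0006,0.026,0,0,0,0],[0.0003,0.0006,0.033,0,0,0,0],[0.0003,0.0006,0.033,0,0,0,0],[0.0003,0.0006,0.033,0,0,0,1],[0.0003,0.0006,0.033,0,0,0,1],[0.0003,0.0006,0.033,0,0,0,1],[0.0003,0.0006,0.033,0,0,0,1],[0.0003,0.0006,0.033,0,0,0,1],[0.0003,0.0006,0.033,0,0,0,1]],
])

```text
time_s: 12.4
ee_pos: [0.4753, 0.014, -0.016]
eef_rot: [3.141, 0.0, 2.787]
force: [1.1, 0.5, 2.7]
grip_width: 0.0331
grip_force: 10.0
```

Width 33.1 mm, so it's gripped near the equator. Lift and carry.

Run:
```python
from h import *
go((.6294,.1188,.05,2.787),(.6294,.1188,.02,2.787))
```

```text
[-108.2  151.8  -66. ] [ 0.  0. -0.]
[-108.2  151.8  -36. ] [ 0.  0. -0.]
```

In the tool's units: 151 mm / 1000 = 0.151, -108 mm / 1000 = -0.108.

Emit:
arm_command([
  [[0,0,-0.015,0,0,0,1],[0,0,-0.04,0,0,0,1],[-0.02,0.03,-0.07,0,0,0,1],[-0.045,0.063,-0.07,0,0,0,1],[-0.07,0.098,-0.07,0,0,0,1],[-0.095,0.133,-0.07,0,0,0,1],[-0.108,0.151,-0.07,0,0,0,1],[-0.108,0.151,-0.06,0,0,0,1],[-0.108,0.151,-0.045,0,0,0,1],[-0.108,0.151,-0.04,0,0,0,1],[-0.108,0.151,-0.04,0,0,0,1],[-0.108,0.151,-0.04,0,0,0,1]],
])

```text
time_s: 13.6
ee_pos: [0.6286, 0.1177, 0.0241]
eef_rot: [3.142, 0.0, 2.786]
force: [-0.0, -0.3, -0.0]
grip_width: 0.0332
grip_force: 10.0
```

Run:
```python
from h import *
from station import ctrl
p,P=look('wrist')
h=cv2.cvtColor(p,cv2.COLOR_BGR2HSV);Q=P.copy();Q[h[...,1]<70]=9;Q[300:]=9
o=ctrl.get_obs();print(o['ee_pos'],o['grip_width'],o['force'])
print(ball(Q,*o['ee_pos'][:2],.03,.03,.09))
q=Q.reshape(-1,3);q=q[(np.linalg.norm(q[:,:2]-[.6294,.1188],axis=1)<.05)&(abs(q[:,2]-.02)<.005)]
print(len(q),cv2.minAreaRect((q[:,:2]*1000).astype(np.float32)) if len(q) else 0)
q=look('side')[1].reshape(-1,3);q=q[(np.linalg.norm(q[:,:2]-[.6294,.1188],axis=1)<.045)&(abs(q[:,2]-.02)<.004)]
print(len(q),cv2.minAreaRect((q[:,:2]*1000).astype(np.float32)))
```

```text
[0.62888279 0.11778052 0.02438427] 0.03324807394005244 [-0.1863286   0.5636505   1.08113719]
(array([0.6275, 0.1186, 0.0633]), np.float64(0.0145), 2003)
2248 ((630.4833984375, 119.1700668334961), (56.03961181640625, 56.241329193115234), 12.680228233337402)
261 ((629.3790893554688, 119.48380279541016), (56.48653030395508, 58.96992874145508), 12.502833366394043)
```

In the tool's units: -80 mm / 1000 = -0.08, 23.5 mm / 1000 = 0.0235.

Emit:
arm_command([
  [[-0.0017,0.0012,0.012,0,0,0,1],[-0.0017,0.0012,0.021,0,0,0,1],[-0.0017,0.0012,0.0235,0,0,0,1],[-0.0017,0.0012,0.0235,0,0,0,1],[-0.0017,0.0012,0.0235,0,0,0,0.2],[-0.0017,0.0012,0.0235,0,0,0,-0.1],[-0.0017,0.0012,0.0235,0,0,0,-0.3],[-0.0017,0.0012,0.0235,0,0,0,-0.3],[-0.0017,0.0012,0,0,0,0,-0.3],[-0.0017,0.0012,-0.04,0,0,0,-1],[-0.0017,0.0012,-0.08,0,0,0,-1],[-0.0017,0.0012,-0.08,0,0,0,-1]],
])

```text
time_s: 14.9
ee_pos: [0.6333, 0.119, 0.1099]
eef_rot: [3.137, 0.008, 2.787]
force: [0.2, -0.3, 0.1]
grip_width: 0.082
grip_force: 0.0
```

Run:
```python
from h import *
from station import ctrl
p,P=look('wrist')
print(ball(P,.63,.119,.017,.026,.06));print(ball(look('side')[1],.63,.119,.02,.026,.06))
o=ctrl.get_obs();print(o['ee_pos'],o['grip_width'],o['force'])
go((.361,.295,.1,3.16))
```

```text
(array([0.6306, 0.1194, 0.034 ]), np.float64(0.0165), 776)
(array([0.6295, 0.1199, 0.0335]), np.float64(0.0161), 135)
[0.63105603 0.11867991 0.10434196] 0.0896675216378148 [-0.570014   -0.58972072 -0.30616254]
[314.5  71.5   4. ] [ 0.     0.001 -0.373]
```

Small ball is seated. Next, the far stick.

In the tool's units: 314 mm / 1000 = 0.314, 71 mm / 1000 = 0.071, -0.373 rad / 4 = -0.0933.

Emit:
arm_command([
  [[0.314,0.071,0.004,0,0,-0.0933,-0.4],[0.314,0.071,0.004,0,0,-0.0933,-0.4],[0.314,0.071,0.004,0,0,-0.0933,-0.4],[0.314,0.071,0.004,0,0,-0.0933,-0.4],[0.314,0.071,0.004,0,0,-0.0933,-0.4],[0.314,0.071,0.004,0,0,-0.0933,-0.4],[0.314,0.071,0.004,0,0,-0.0933,-0.4],[0.314,0.071,0.004,0,0,-0.0933,-0.4],[0.314,0.071,0.004,0,0,-0.0933,-0.4],[0.314,0.071,0.004,0,0,-0.0933,-0.4],[0.314,0.071,0.004,0,0,-0.0933,-0.4],[0.314,0.071,0.004,0,0,-0.0933,-0.4]],
])

```text
time_s: 16.2
ee_pos: [0.3615, 0.2938, 0.0995]
eef_rot: [-3.141, -0.0, -3.125]
force: [-0.2, -0.7, -0.5]
grip_width: 0.066
grip_force: 0.0
```

```bash
cat >> h.py <<'E'
def rect(P,x,y,r,z,t=.005,bench=True):
    q=P.reshape(-1,3);q=q[(np.linalg.norm(q[:,:2]-[x,y],axis=1)<r)&(abs(q[:,2]-z)<t)]
    return (len(q),)+cv2.minAreaRect((q[:,:2]*1000).astype(np.float32)) if len(q)>4 else None
E
python3 - <<'E'
from h import *
from station import ctrl
p,P=look('wrist','w6');P[(p.max(2)>0)&False]=9
print(rect(P,.361,.295,.045,.024,.003))
o=ctrl.get_obs();print(o['ee_pos'],o['eef_rot'],o['grip_width'])
go((.361,.295,-.013,3.16))
E
```

```text
(850, (361.7375183105469, 296.4511413574219), (70.24710083007812, 13.828585624694824), 0.7786465883255005)
[0.36145219 0.29390625 0.09959587] [-3.14143879e+00 -2.07172945e-04 -3.12436115e+00] 0.06543923281203118
[  0.4   1.1 112.6] [-0.    -0.    -0.001]
```

View pics/w6.png

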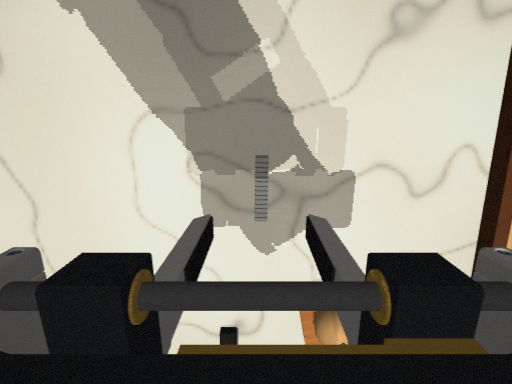

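The stick is at (261,187), lined up between the fingers.

In the tool's units: 112.5 mm / 1000 = 0.1125, 110 mm / 1000 = 0.11.

Emit:
arm_command([
  [[0,0.002,0.05,0,0,0,0.1],[0,0.002,0.09,0,0,0,0.3],[0,0.002,0.11,0,0,0,0.3],[0,0.002,0.1125,0,0,0,0.3],[0,0.002,0.1125,0,0,0,1],[0,0.002,0.1125,0,0,0,1],[0,0.002,0.1125,0,0,0,1],[0,0.002,0.1125,0,0,0,1],[0,0.002,0.1125,0,0,0,1],[0,0.002,0.1125,0,0,0,1],[0,0.002,0.095,0,0,0,1],[0,0.002,0.06,0,0,0,1]],
], squeeze=30)

```text
time_s: 17.45
ee_pos: [0.36, 0.2956, 0.0393]
eef_rot: [-3.14, -0.003, -3.123]
force: [0.4, 0.4, -0.7]
grip_width: 0.0135
grip_force: 30.0
```

Run:
```python
from h import *
from station import ctrl
P=look('side')[1];print(rect(P,.5155,-.355,.085,.0105,.003));P=look('scene')[1];print(rect(P,.5155,-.355,.085,.0105,.003))
o=ctrl.get_obs();print(o['ee_pos'],o['grip_width'],o['grip_force'])
t=np.radians(8.6);c=np.array([.515,-.355])+.024*np.array([np.sin(t)*-1,np.cos(t)])
print(c);go((*c,.06,np.pi+t))
```

```text
(144, (515.435546875, -353.2430419921875), (99.76899719238281, 99.94002532958984), 8.872790336608887)
(378, (514.3255615234375, -355.77734375), (102.71808624267578, 97.98994445800781), 8.467390060424805)
[0.36282113 0.29763376 0.04371229] 0.013551028711174511 29.99236911535263
[ 0.51141115 -0.33126985]
[-137.2 -631.5  -17.9] [ 0.003  0.006 -0.132]
```

In the tool's units: -560 mm / 1000 = -0.56, -520 mm / 1000 = -0.52, -0.13 rad / 4 = -0.0325.

Emit:
arm_command([
  [[-0.02,-0.046,-0.018,0,0,-0.01,1],[-0.04,-0.092,-0.018,0,0,-0.02,1],[-0.06,-0.138,-0.018,0,0,-0.0325,1],[-0.07,-0.185,-0.018,0,0,-0.0325,1],[-0.08,-0.232,-0.018,0,0,-0.0325,1],[-0.088,-0.28,-0.018,0,0,-0.0325,1],[-0.096,-0.328,-0.018,0,0,-0.0325,1],[-0.104,-0.376,-0.018,0,0,-0.0325,1],[-0.112,-0.424,-0.018,0,0,-0.0325,1],[-0.12,-0.472,-0.018,0,0,-0.0325,1],[-0.128,-0.52,-0.018,0,0,-0.0325,1],[-0.132,-0.56,-0.018,0,0,-0.0325,1]],
])

```text
time_s: 18.75
ee_pos: [0.5032, -0.2637, 0.0575]
eef_rot: [-3.141, 0.0, -2.994]
force: [0.1, 0.6, -0.1]
grip_width: 0.0138
grip_force: 30.0
```

Run:
```python
from h import *
from station import ctrl
p,P=look('wrist','w7')
o=ctrl.get_obs();print(o['ee_pos'],o['eef_rot'],o['grip_width'],o['grip_force'],o['qpos'])
print(rect(P,.5155,-.355,.085,.0105,.003))
go((.5114,-.3312,.03,np.pi+.15))
```

```text
[ 0.50329576 -0.26826366  0.05760581] [-3.13965460e+00  8.38341984e-04 -2.99648624e+00] 0.013736411650503325 29.99114692211151 [-5.53437875e-01  4.72793423e-01  1.58862202e+00 -1.07243728e-03
  1.07828910e+00 -2.26883361e+00]
(2492, (516.2330322265625, -354.6659851074219), (100.36021423339844, 96.90520477294922), 8.487336158752441)
[  1.1 -63.4  27.7] [-0.002  0.001 -0.005]
```

View pics/w7.png

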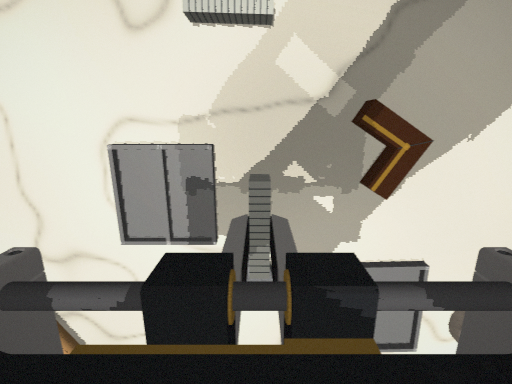

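The divided tray, with its divider at (167,195), lines up with the held stick. The right-hand bay is the +y one.

Emit:
arm_command([
  [[0,-0.04,0,0,0,0,1],[0,-0.06,0.015,0,0,0,1],[0,-0.063,0.03,0,0,0,1],[0,-0.063,0.045,0,0,0,1],[0,-0.063,0.06,0,0,0,1],[0,-0.063,0.066,0,0,0,1],[0,-0.063,0.067,0,0,0,1],[0,-0.063,0.067,0,0,0,1]],
])

```text
time_s: 19.6
ee_pos: [0.5126, -0.3225, -0.0091]
eef_rot: [3.141, -0.0, -2.992]
force: [-1.7, 1.0, 4.0]
grip_width: 0.0139
grip_force: 30.0
```

It's placed at tray y ≈ +32 mm, which is inside the bay and clear of the divider, and it's touching the floor. Release.

In the tool's units: -110 mm / 1000 = -0.11, -80 mm / 1000 = -0.08.

Emit:
arm_command([
  [[0,0,0,0,0,0,0.5],[0,0,0,0,0,0,0.36],[0,0,0,0,0,0,0.36],[0,0,0,0,0,0,0.36],[0,0,-0.015,0,0,0,0.36],[0,0,-0.04,0,0,0,0.36],[0,0,-0.08,0,0,0,0],[0,0,-0.11,0,0,0,0],[0,0,-0.11,0,0,0,0]],
])

```text
time_s: 20.5
ee_pos: [0.5142, -0.3248, 0.1065]
eef_rot: [-3.136, 0.006, -2.993]
force: [0.9, 0.6, -0.5]
grip_width: 0.0462
grip_force: 0.0
```

Run:
```python
from h import *
from station import ctrl
p,P=look('wrist')
q=P.reshape(-1,3);q=q[(np.linalg.norm(q[:,:2]-[.512,-.325],axis=1)<.05)&(q[:,2]>.016)&(q[:,2]<.06)];print(np.median(q[:,2]),len(q))
print(rect(P,.512,-.325,.05,.027,.004),rect(P,.348,-.3115,.045,.0235,.004))
o=ctrl.get_obs();print(o['ee_pos'],o['eef_rot'],o['grip_width'])
go((.348,-.3115,.08,1.697))
```

```text
0.027898805924398418 835
(822, (512.2000732421875, -321.996826171875), (70.05671691894531, 13.742523193359375), 8.325782775878906) (1393, (348.90460205078125, -310.7802734375), (14.951240539550781, 70.20814514160156), 7.085901260375977)
[ 0.5133358  -0.32413378  0.10370725] [-3.13843662  0.00328247 -2.99341163] 0.046939107066336645
[161.7  37.   23.1] [0.    0.005 1.593]
```

In the tool's units: 162 mm / 1000 = 0.162, 37 mm / 1000 = 0.037, 1.593 rad / 4 = 0.3983.

Emit:
arm_command([
  [[0.162,0.037,0.01,0,0,0.3983,-0.2],[0.162,0.037,0.01,0,0,0.3983,-0.2],[0.162,0.037,0.01,0,0,0.3983,-0.2],[0.162,0.037,0.01,0,0,0.3983,-0.2],[0.162,0.037,0.01,0,0,0.3983,-0.2],[0.162,0.037,0.01,0,0,0.3983,-0.2],[0.162,0.037,0.01,0,0,0.3983,-0.2],[0.162,0.037,0.01,0,0,0.3983,-0.2],[0.162,0.037,0.01,0,0,0.3983,-0.2],[0.162,0.037,0.01,0,0,0.3983,-0.2],[0.162,0.037,0.01,0,0,0.3983,-0.2],[0.162,0.037,0.01,0,0,0.3983,-0.2]],
])

```text
time_s: 21.75
ee_pos: [0.3464, -0.3105, 0.0902]
eef_rot: [-3.141, -0.001, 1.695]
force: [-0.1, 0.0, -0.2]
grip_width: 0.0565
grip_force: 0.0
```

Run:
```python
from h import *
from station import ctrl
P=look('wrist')[1]
r=rect(P,.348,-.3115,.045,.0235,.004);print(r)
o=ctrl.get_obs();print(o['ee_pos'],o['eef_rot'],o['grip_width'])
go((r[1][0]/1e3,r[1][1]/1e3,-.013,np.radians(r[3]+90)))
```

```text
(890, (349.11737060546875, -310.73046875), (14.152863502502441, 69.9014663696289), 6.711647987365723)
[ 0.34646598 -0.31054931  0.0902782 ] [-3.14090202e+00 -8.53874644e-04  1.69895180e+00] 0.056555951596178114
[ -0.6   2.7 103.3] [-0.001 -0.001  0.011]
```

In the tool's units: 103 mm / 1000 = 0.103, 100 mm / 1000 = 0.1.

Emit:
arm_command([
  [[-0.0005,0.0025,0.045,0,0,0,0.1],[-0.0005,0.0025,0.08,0,0,0,0.3],[-0.0005,0.0025,0.1,0,0,0,0.3],[-0.0005,0.0025,0.103,0,0,0,0.3],[-0.0005,0.0025,0.103,0,0,0,1],[-0.0005,0.0025,0.103,0,0,0,1],[-0.0005,0.0025,0.103,0,0,0,1],[-0.0005,0.0025,0.103,0,0,0,1],[-0.0005,0.0025,0.103,0,0,0,1],[-0.0005,0.0025,0.103,0,0,0,1],[-0.0005,0.0025,0.085,0,0,0,1],[-0.0005,0.0025,0.043,0,0,0,1]],
])

```text
time_s: 23.0
ee_pos: [0.3481, -0.3098, 0.0467]
eef_rot: [-3.139, -0.004, 1.697]
force: [-0.1, -0.3, -0.3]
grip_width: 0.0137
grip_force: 30.0
```

Run:
```python
from h import *
from station import ctrl
look('side')
o=ctrl.get_obs();print(o['ee_pos'],o['grip_width'],o['grip_force'])
t=np.radians(8.5);c=np.array([.5162,-.3547])-.025*np.array([-np.sin(t),np.cos(t)])
print(c);go((*c,.06,t))
```

```text
[ 0.3508868  -0.31257274  0.05439396] 0.013620544745249144 29.997448325157166
[ 0.51989524 -0.3794254 ]
[-87.6 159.3  -4.6] [6.000e-03 1.000e-03 1.549e+00]
```

In the tool's units: 159 mm / 1000 = 0.159, -88 mm / 1000 = -0.088, 1.549 rad / 4 = 0.3873.

Emit:
arm_command([
  [[-0.088,0.159,-0.005,0,0,0.3873,1],[-0.088,0.159,-0.005,0,0,0.3873,1],[-0.088,0.159,-0.005,0,0,0.3873,1],[-0.088,0.159,-0.005,0,0,0.3873,1],[-0.088,0.159,-0.005,0,0,0.3873,1],[-0.088,0.159,-0.005,0,0,0.3873,1],[-0.088,0.159,-0.005,0,0,0.3873,1],[-0.088,0.159,-0.005,0,0,0.3873,1],[-0.088,0.159,-0.005,0,0,0.3873,1],[-0.088,0.159,-0.005,0,0,0.3873,1],[-0.088,0.159,-0.005,0,0,0.3873,1],[-0.088,0.159,-0.005,0,0,0.3873,1]],
])

```text
time_s: 24.25
ee_pos: [0.5182, -0.3784, 0.0531]
eef_rot: [3.141, -0.0, 0.147]
force: [-0.9, 1.1, -0.6]
grip_width: 0.0134
grip_force: 30.0
```

Run:
```python
from h import *
from station import ctrl
look('side');look('side')
o=ctrl.get_obs();print(o['ee_pos'],o['eef_rot'],o['grip_width'],o['grip_force'],o['joint_vel'])
go((.5199,-.3794,-.0095,np.radians(8.5)))
```

```text
[ 0.5181602  -0.37838847  0.05295679] [ 3.14136688e+00 -2.12487574e-04  1.49773150e-01] 0.013439063537244951 29.997142553329468 [-0.00023123  0.00089017  0.00098335  0.00029147  0.00071823  0.00039282]
[ 1.6  1.2 62.5] [ 0.    -0.     0.001]
```

Emit:
arm_command([
  [[0,0.0012,0.025,0,0,0,1],[0,0.0012,0.045,0,0,0,1],[0,0.0012,0.057,0,0,0,1],[0,0.0012,0.062,0,0,0,1],[0,0.0012,0.062,0,0,0,1],[0,0.0012,0.062,0,0,0,0.36],[0,0.0012,0.062,0,0,0,0.36],[0,0.0012,0.062,0,0,0,0.36],[0,0.0012,0.062,0,0,0,0.36],[0,0.0012,0.045,0,0,0,0.36],[0,0.0012,0.01,0,0,0,0.36],[0,0.0012,-0.04,0,0,0,0]],
])

```text
time_s: 25.55
ee_pos: [0.5174, -0.3788, 0.0931]
eef_rot: [-3.139, 0.002, 0.148]
force: [0.8, 0.0, 0.0]
grip_width: 0.0353
grip_force: 0.0
```

Run:
```python
from h import *
from station import ctrl
P=look('wrist')[1];P=look('wrist')[1]
print(rect(P,.512,-.322,.04,.027,.004),rect(P,.52,-.3795,.04,.027,.004))
print('corner',rect(P,.441,-.162,.05,.022,.004),rect(look('side')[1],.441,-.162,.05,.022,.004))
o=ctrl.get_obs();print(o['ee_pos'],o['eef_rot'],o['grip_width'])
# leg grips in L frame (x axis at -113.5deg)
t=np.radians(-113.5);M=np.array([[np.cos(t),-np.sin(t)],[np.sin(t),np.cos(t)]]);c=np.array([.4415,-.162])
for l,n in(((5,-21),'legx'),((-21,5),'legy')):
    g=c+M@np.array(l)/1e3;print(n,g);[go((*g,.08,y)) for y in ((t,t+np.pi) if n=='legx' else (t+np.pi/2,t+np.pi*1.5))]
```

```text
(891, (512.5493774414062, -323.1031494140625), (70.0987319946289, 14.601215362548828), 8.858186721801758) (816, (520.3192749023438, -379.7499084472656), (69.23011779785156, 13.27786636352539), 8.303647994995117)
corner (1976, (442.4386291503906, -164.63250732421875), (65.21163177490234, 66.18412780761719), 65.65379333496094) (199, (442.59423828125, -161.8816680908203), (64.82484436035156, 65.50054931640625), 66.36940002441406)
[ 0.51976739 -0.38072061  0.09770657] [ 3.13612092 -0.00497063  0.14787446] 0.04552367465967865
legx [ 0.42024799 -0.15821157]
[ -65.7 -234.8   16.1] [-2.000e-03 -9.000e-03  2.129e+00]
[ -65.7 -234.8   16.1] [ 0.008 -0.002 -1.013]
legy [ 0.45445903 -0.14473548]
[ -29.9 -243.1   16.2] [ 0.004 -0.006  0.558]
[ -29.9 -243.1   16.2] [ 0.008  0.005 -2.584]
```

Both sticks are level in their bays. Next, the corner.

In the tool's units: -241.5 mm / 1000 = -0.2415, -29 mm / 1000 = -0.029, 0.558 rad / 4 = 0.1395.

Emit:
arm_command([
  [[-0.029,-0.2415,0.016,0,0,0.1395,-0.3],[-0.029,-0.2415,0.016,0,0,0.1395,-0.3],[-0.029,-0.2415,0.016,0,0,0.1395,-0.3],[-0.029,-0.2415,0.016,0,0,0.1395,-0.3],[-0.029,-0.2415,0.016,0,0,0.1395,-0.3],[-0.029,-0.2415,0.016,0,0,0.1395,-0.3],[-0.029,-0.2415,0.016,0,0,0.1395,-0.3],[-0.029,-0.2415,0.016,0,0,0.1395,-0.3],[-0.029,-0.2415,0.016,0,0,0.1395,-0.3],[-0.029,-0.2415,0.016,0,0,0.1395,-0.3]],
])

```text
time_s: 26.7
ee_pos: [0.4541, -0.1457, 0.0766]
eef_rot: [3.142, 0.0, -0.411]
force: [0.1, 0.5, 0.7]
grip_width: 0.0612
grip_force: 0.0
```

Run:
```python
from h import *
from station import ctrl
p,P=look('wrist','w8');print(rect(P,.442,-.163,.05,.022,.004))
print('tray',rect(look('side')[1],.611,-.1235,.09,.0105,.003))
o=ctrl.get_obs();print(o['ee_pos'],o['eef_rot'],o['grip_width'])
go((.4553,-.1462,-.0155,np.radians(-23.5)))
```

```text
(2145, (442.1177062988281, -164.61337280273438), (63.66471481323242, 64.39208221435547), 65.977294921875)
tray (195, (611.398681640625, -122.70587921142578), (107.93754577636719, 113.0575180053711), 9.990283966064453)
[ 0.45404551 -0.14541211  0.07662282] [ 3.14154972e+00  2.00618677e-04 -4.10936874e-01] 0.060940171400388765
[ 1.5  0.2 92.1] [ 0.     0.    -0.001]
```

View pics/w8.png

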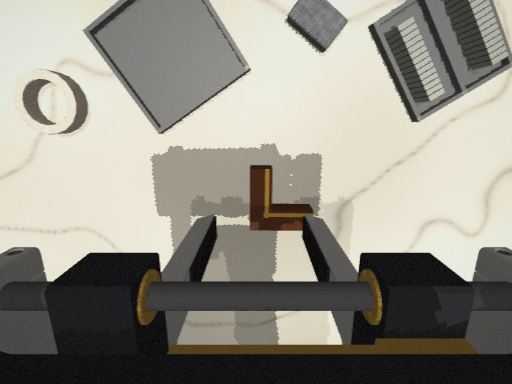

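The held-to-be leg is at (262,195), midway between the fingers, with the other leg running right at y≈215. Both sticks show in their bays at the upper right.

In the tool's units: 92 mm / 1000 = 0.092, 89 mm / 1000 = 0.089.

Emit:
arm_command([
  [[0.002,0,0.04,0,0,0,-0.3],[0.002,0,0.075,0,0,0,-0.2],[0.002,0,0.089,0,0,0,-0.1],[0.002,0,0.092,0,0,0,0],[0.002,0,0.092,0,0,0,1],[0.002,0,0.092,0,0,0,1],[0.002,0,0.092,0,0,0,1],[0.002,0,0.092,0,0,0,1],[0.002,0,0.092,0,0,0,1],[0.002,0,0.092,0,0,0,1],[0.002,0,0.08,0,0,0,1],[0.002,0,0.04,0,0,0,1]],
])

```text
time_s: 28.0
ee_pos: [0.4541, -0.145, 0.0355]
eef_rot: [3.142, 0.006, -0.41]
force: [0.3, 0.9, 0.5]
grip_width: 0.0217
grip_force: 30.0
```

Run:
```python
from h import *
from station import ctrl
look('side')
P=look('side')[1]
o=ctrl.get_obs();print(o['ee_pos'],o['grip_width'],o['grip_force'])
# L turned by +33.5 deg (yaw -80), tool yaw 10deg: offset L centre->grip in L frame (-21,5)
t=np.radians(-80);M=np.array([[np.cos(t),-np.sin(t)],[np.sin(t),np.cos(t)]])
g=np.array([.611,-.1235])+M@np.array([-21,5])/1e3;print(g);go((*g,.05,np.radians(10)))
```

```text
[ 0.45815517 -0.14659081  0.04139484] 0.0220723206656358 29.963177740573883
[ 0.61227743 -0.1019508 ]
[ 123.6 -102.4   -7.7] [ 0.002 -0.007 -0.585]
```

In the tool's units: 124 mm / 1000 = 0.124, -102 mm / 1000 = -0.102, -0.585 rad / 4 = -0.1463.

Emit:
arm_command([
  [[0.03,-0.025,-0.008,0,0,-0.0325,1],[0.06,-0.05,-0.008,0,0,-0.0675,1],[0.09,-0.075,-0.008,0,0,-0.1,1],[0.115,-0.097,-0.008,0,0,-0.13,1],[0.124,-0.102,-0.008,0,0,-0.1463,1],[0.124,-0.102,-0.008,0,0,-0.1463,1],[0.124,-0.102,-0.008,0,0,-0.1463,1],[0.124,-0.102,-0.008,0,0,-0.1463,1],[0.124,-0.102,-0.008,0,0,-0.1463,1]],
])

```text
time_s: 29.0
ee_pos: [0.6098, -0.102, 0.0451]
eef_rot: [3.141, -0.0, 0.173]
force: [0.0, 0.8, -0.2]
grip_width: 0.0218
grip_force: 30.0
```

Run:
```python
from h import *
from station import ctrl
look('side')
P=look('wrist')[1]
o=ctrl.get_obs();print(o['ee_pos'],o['grip_width'],o['grip_force'])
print('tray',rect(P,.611,-.1235,.09,.0105,.003))
q=P.reshape(-1,3);q=q[(np.linalg.norm(q[:,:2]-[.611,-.1235],axis=1)<.06)&(q[:,2]>.06)&(q[:,2]<.1)];print(len(q),np.percentile(q[:,2],[5,50,95]) if len(q) else 0)
go((.6123,-.102,-.0125,np.radians(10)))
```

```text
[ 0.61000294 -0.10188097  0.0450359 ] 0.0216751950509123 29.963210821151733
tray (1532, (612.5040283203125, -124.069091796875), (107.719970703125, 108.49378204345703), 10.011154174804688)
4089 [0.06737864 0.08231886 0.09417641]
[ 2.2  0.5 57.5] [ 0.    -0.    -0.001]
```

Emit:
arm_command([
  [[0.003,0.001,0.025,0,0,0,1],[0.003,0.001,0.045,0,0,0,1],[0.003,0.001,0.054,0,0,0,1],[0.003,0.001,0.057,0,0,0,1],[0.003,0.001,0.057,0,0,0,1],[0.003,0.001,0.057,0,0,0,0.2],[0.003,0.001,0.057,0,0,0,0.2],[0.003,0.001,0.057,0,0,0,0.2],[0.003,0.001,0.057,0,0,0,0.2],[0.003,0.001,0.04,0,0,0,0.2],[0.003,0.001,0,0,0,0,0.2],[0.003,0.001,-0.05,0,0,0,0.2]],
])

```text
time_s: 30.3
ee_pos: [0.6125, -0.1019, 0.0957]
eef_rot: [-3.141, 0.002, 0.175]
force: [0.9, -1.1, 0.6]
grip_width: 0.0375
grip_force: 0.0
```

Run:
```python
from h import *
from station import ctrl
look('side')
p,P=look('wrist','w9')
print('corner',rect(P,.612,-.124,.045,.025,.003),'tray',rect(P,.612,-.124,.09,.0105,.003))
q=P.reshape(-1,3);q=q[(np.linalg.norm(q[:,:2]-[.612,-.124],axis=1)<.045)&(abs(q[:,2]-.025)<.006)]
s=np.linalg.lstsq(np.c_[q[:,:2],np.ones(len(q))],q[:,2],rcond=None)[0];print('tilt',s[:2],'z',np.median(q[:,2]))
p,S=look('side');p2,C=look('scene','end')
print('balls',ball(S,.522,.386,.03,.032,.09),ball(S,.63,.119,.02,.026,.06),ball(C,.522,.386,.03,.032,.09),ball(C,.63,.119,.02,.026,.06))
print(rect(C,.5125,-.323,.04,.027,.004),rect(C,.52,-.3795,.04,.027,.004))
o=ctrl.get_obs();print(o['time_s'],o['ee_pos'],o['grip_width'])
```

```text
corner (1659, (612.3599243164062, -124.3233642578125), (63.88335418701172, 63.740840911865234), 10.501696586608887) tray (1353, (612.4542236328125, -124.0057373046875), (108.45561218261719, 108.10179138183594), 10.022089958190918)
tilt [-0.00734603  0.00502863] z 0.025953597459805744
balls (array([0.5223, 0.3868, 0.0384]), np.float64(0.0242), 526) (array([0.6298, 0.12  , 0.0335]), np.float64(0.016), 136) (array([0.5224, 0.3826, 0.0407]), np.float64(0.022), 127) (array([0.6298, 0.1158, 0.0348]), np.float64(0.015), 90)
(161, (510.82177734375, -324.7380676269531), (70.478271484375, 16.18097686767578), 7.641276836395264) (180, (519.1746826171875, -380.9888610839844), (72.05669403076172, 15.718725204467773), 9.88839054107666)
30.5 [ 0.61400705 -0.10224333  0.09686876] 0.03746336797318603
```

View pics/end.png

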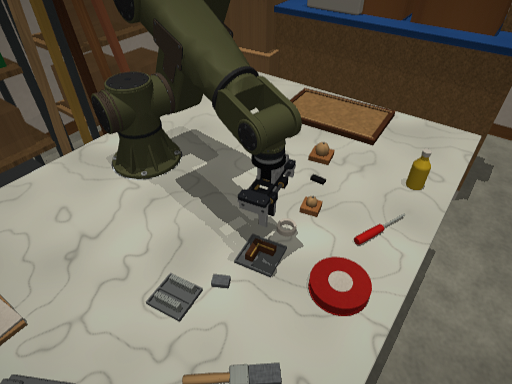

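The final scene view shows both balls on their blocks (321,150) and (311,202), the sticks in both bays (175,295), the corner flat in the square tray (261,250), and the gripper clear.

```bash
python3 -c "
from station import ctrl
print(ctrl.hand_in())"
```

```text
the job is handed in; nothing more can be done
None
```

I handed the job in at about 30.5 s of the 136 s: camera checks showed both balls in their dimples, a stick level in each bay, the corner flat in the square tray and the gripper clear, but `hand_in` returned no verdict.

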